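# Lock the tube carrier on the tilted mixer with its lever bolt

## Task

The white tube carrier on the sloping mixer is held by a steel lever bolt that is still partly unscrewed: with its lever standing up, screw the bolt in clockwise until its flange is snug on the rubber washer, by feel and without forcing it, since the washer is crushed if it is turned much further. Then fold the lever fully down onto the side where the short tongue of the bolt head points, let go, and leave the jars, the dropper bottle, the rack, the beaker and the marker around it where they are.

Things in the scene. Friction and masses are not known exactly. Their poses are not given: they have to be found in the camera images.
- mixer: Tilting tube mixer fixed to the bench: white base box 200 x 240 x 55 mm under a platform locked at a 32 degree slope, 220 mm along the slope by 290 mm (y), that faces -x of the mixer. Origin: centre of the base's underside, on the bench; z up, x to the high side of the platform.
- seat (a point): Point on the bolt axis in the upper face of the white tube carrier that lies on the platform; z outward along the bolt axis, square to the face (32 degrees from vertical), x uphill. A 42 mm rubber washer lies here, flush. The carrier is flat near it; capped tubes at 86 to 136 mm from the axis to both sides (y) stand 32 mm above the face.
- bolt_head (a point): Lever pivot in the head of the steel bolt, on its axis, 18 mm above the underside of the 36 mm flange. Frame turns with the bolt: z outward along the axis, x to the side onto which the lever folds, y along the pivot pin. A low tongue (12 mm wide, 12 mm below the pivot) reaches 40 mm towards +x; two cheeks reach 6 mm above the pivot and 15.5 mm to both sides in y.
- flange (a point): Centre of the underside of the bolt's flange, axes as bolt_head. Screws in clockwise seen from outside (negative about z), 8 mm inward for a full turn. First contact with the washer is 1.4 to 2.6 rad of turn away at the start: feel for it. Running takes 0.05 Nm; at contact the torque jumps to 0.2 Nm, then rises 0.6 Nm for each further rad. Stays where it is left.
- lever_tip (a point): Outer end of the aluminium lever, a flat blade 16 mm wide (y) and 9 mm thick (x), 60 mm from the pivot to this end. Frame of the lever: z along the blade away from the pivot, x the way it folds, y along the pivot pin. Open, the blade stands along the bolt axis and can be gripped across its thickness to turn the bolt.
- lever (a joint): Lever angle: 0 rad standing open along the bolt axis (a stop), 1.5 rad fully folded down beside the bolt (a stop). Starts at 0 to 0.1. Folding takes 0.2 Nm at first, 0.35 Nm at the end (about 7 N at 50 mm from the pivot); it stays where it is left.
- tightness (a joint): Angle in rad by which the bolt has been turned past first contact with the washer; 0 until then. Snug is 0.06 to 0.6, which takes 0.25 to 0.55 Nm; beyond 0.6 the washer is crushed.
- jar_a: White plastic jar with a white cap, 60 mm wide, 85 mm high, a bystander. Origin: centre of its underside.
- jar_b: White plastic jar with a white cap, 52 mm wide, 75 mm high, a bystander. Origin: centre of its underside.
- dropper: Small amber glass bottle, 32 mm wide, 75 mm high, a bystander. Origin: centre of its underside.
- tube_rack: White block rack 110 x 160 x 30 mm with small tubes reaching 52 mm high, a bystander. Origin: centre of its underside.
- beaker: Glass beaker, 68 mm wide, 90 mm high, a bystander. Origin: centre of its underside.
- marker: Black marker pen lying on the bench, 120 mm long, 12 mm thick, a bystander. Origin: on the bench under its middle.

How it is judged (in metres and radians):
On the way, in this order (a step that is already met when the one before it is completed fails the run):
1. bolt screwed in until snug on the washer (tightness over 0.06 rad) with the lever still standing open (under 0.5 rad) (value of joint tightness above 0.06 rad and value of joint lever below 0.5 rad and z of flange in the frame of seat below 0.0006 m), for 0.2 s.
2. lever folded down (over 1.35 rad) (value of joint lever above 1.35 rad), for 0.2 s.
At the end, for the whole second after the job is handed in: The bolt is still snug: tightness 0.05 to 0.6 rad, and the flange's underside no more than 0.6 mm above the seat along the bolt axis (0 at first contact); the lever is folded beyond 1.35 rad and at rest (value of joint tightness between 0.05 and 0.6 rad and z of flange in the frame of seat below 0.0006 m and value of joint lever above 1.35 rad and velocity of joint lever below 0.05 rad/s); the robot touches nothing.
It fails at once if the bolt is overtightened and the washer crushed (tightness over 0.6 rad) (value of joint tightness above 0.6 rad).
It fails at once if a jar, the dropper bottle, the rack, the beaker or the marker is pushed more than 30 mm from its place (distance of any of jar_a, jar_b, dropper, tube_rack, beaker, marker from where it was at the start of the episode above 0.03 m).
It fails at once if a jar, the bottle, the rack or the beaker is tipped by more than 0.5 rad (angle between any of jar_a, jar_b, dropper, tube_rack, beaker's own z axis and vertical above 0.5 rad).
It also fails if it takes over 72 s, if anything falls off the work surface, if the arm or the gripper's body presses on something with over 40 N, if the wrist force passes 120 N, or if a joint passes its speed limit or range.

## Robot

A 6-joint arm with a two-finger parallel gripper is mounted at the origin on the work surface. World frame = base frame: x ahead of the robot, y to its left, z up, the work surface at z = 0. Lengths are in mm, angles in rad, forces in N, time in s.
With the tool pointing down it reaches from about 350 to 925 mm from the base axis. Payload 6.4 kg.
Tool frame: the origin (TCP) lies at the centre of the arm's flange, where the gripper is bolted on; the fingertips stand 199 mm ahead of it and the grasp point (between the pads) lies 180 mm ahead of it (env.grasp_offset is the distance from the TCP to the grasp point, in mm); y points along the fingers, x is the direction in which the jaws open and shut, and the axes are right-handed (so a half turn about y gives the same grasp; the last joint's range is limited). The gripper opens to 94 mm and grips with 3 to 60 N. Pads are 16 mm wide; open, the fingers measure 119 mm over their backs; the gripper's body (75 mm by 177 mm) begins 78 mm behind the grasp point.
Start: joints at [1.11, 0.245, 1.558, -0, 1.339, -0.174], TCP at [183.872, 623.463, 404.655] pointing down, gripper open.
Joint ranges: [-3.13, 3.13], [-1.02, 2.26], [0.13, 2.54], [-0.95, 4.09], [0.21, 2.88], [-2.74, 2.74]. Speed limits (rad/s): [2.57, 2.57, 3.14, 3.14, 3.14, 3.14].

## Interface

Orientations are given as [roll, pitch, yaw] about the fixed x, y, z axes, in that order (R = Rz(yaw) Ry(pitch) Rx(roll)).
In Python, from bench import env gives the robot as it stands.
- The arm moves only by the shell command python3 -m inch 'ROWS' [FORCE]. ROWS is text: rows parted by semicolons, each of 7 numbers parted by spaces: the turn, a rotation vector about the tool's x, y, z in rad, then the shift along the tool's x, y, z in cm, then the gripper command: -1 is shut, 1 is fully open, values between are in proportion. A call has 1 to 5 rows; each row shifts and turns the commanded pose from where the row before left it, along the tool's axes as they then stand; what a row does not reach is not made up. A row lasts 1/12 s, in which the tool goes at most 41.7 mm and 7.16 degrees, less where a joint would pass 70% of its speed; a pose out of reach is approached as far as the arm can. A call is refused whole if a number of a shift passes 4.17 or a number of a turn 0.125, either way. A call with a gripper value outside its range is refused whole. The fingers move at their own pace and stop on an object; FORCE is the grip in N (left out, the last holds). Time passes only in rows, so rows that do not move let the fingers close. It gives the time, the measured TCP pose, the force and the opening at its end, in the units of the state.
- env.observe(): the state, without advancing time (a new reading comes with each control period).
- env.grab_frame(name): name is "side" or "top"; returns a dict with "img" (420x560x3 uint8, red, green, blue), "camera_matrix" (3x3 intrinsics, pixels), "distortion" ([k1, k2, p1, p2, k3] as OpenCV has them; the pictures are not rectified), "position" and "attitude" of the camera in the world. Camera axes: x right, y down, z forward; pixel columns grow to the right and rows downward; lengths in mm; the calibration is good to about 2 mm. A picture is of the moment at which its call begins. There is no depth.
- env.finish_job(): hands the job in, once; it reports no verdict.
The state is a dict: "clock": time; "q": joint angles; "dq": joint speeds; "tau": joint torques, N m; "tcp_pos": TCP position; "tool_rot": TCP orientation; "contact_force": force on the tool from outside, world axes, zero at the start; "ft_torque": the same for the moment, N m; "width": opening from 0.0 (shut) to 1.0 (fully open).
Only numpy, scipy, OpenCV 4.12 (cv2) and the standard library are available. Lean on these libraries where they do the work, as an engineer would, in place of code of your own. Each camera call takes 0.05 s, during which the arm holds its last target.

## Working session

There is one attempt and no reset: what is moved stays moved. The work goes in short steps, Python scripts to look and compute and a shell command to move; the robot and the scene stay as the last step left them, time stands still between calls to the robot, and variables do not carry over. Pictures are saved under pics/ and viewed, and the job is handed in when it is done.

```bash
ls; mkdir -p pics
python3 - <<'E'
from bench import env
import cv2,json
print(env.observe())
for n in("side","top"):
    f=env.grab_frame(n); cv2.imwrite(f"pics/{n}0.png",f["img"][:,:,::-1])
    print(n,f["camera_matrix"],f["distortion"],f["position"],f["attitude"])
E
```

```text
pics
{'clock': 0.0, 'q': array([ 1.10986518e+00,  2.45782506e-01,  1.55898458e+00, -3.04984626e-05,
        1.33872294e+00, -1.74083304e-01]), 'dq': array([-0.00144378, -0.00096513, -0.00035936, -0.00179913,  0.00194817,
       -0.00135857]), 'tau': array([ 1.48912237e-03, -4.15821218e+01, -3.14606202e+01,  6.85819192e-02,
        3.31242057e-02, -1.49618500e-04]), 'tcp_pos': array([183.78927001, 623.24064692, 403.58103206]), 'tool_rot': array([-1.57049691,  0.00187384,  1.28395581]), 'contact_force': array([-0.33072161, -0.06691448,  0.33936452]), 'ft_torque': array([ 0.01459978,  0.05799738, -0.04257738]), 'width': 0.9959770860306822}
side [[392.00610554   0.         276.59228737]
 [  0.         392.00610554 213.34673231]
 [  0.           0.           1.        ]] [-0.01093112  0.          0.          0.          0.        ] [ 73.78475302 440.80189376 917.76732956] [-2.45817591 -0.00940489 -2.3486539 ]
top [[388.68728131   0.         286.96331451]
 [  0.         388.68728131 211.00429886]
 [  0.           0.           1.        ]] [-0.09081108  0.          0.          0.          0.        ] [ 314.00374716  -14.49289357 1185.16469331] [-2.95331576e+00  7.19373099e-04 -1.56504817e+00]
```

View pics/side0.png

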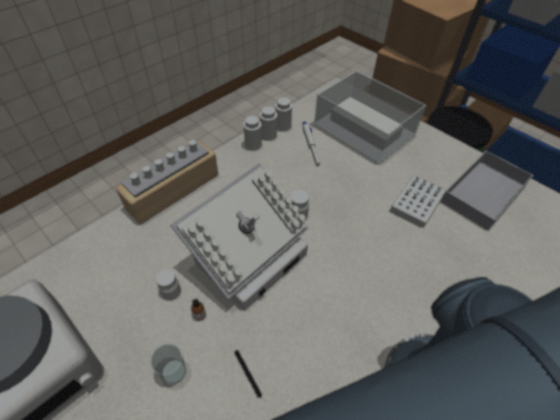

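View pics/top0.png

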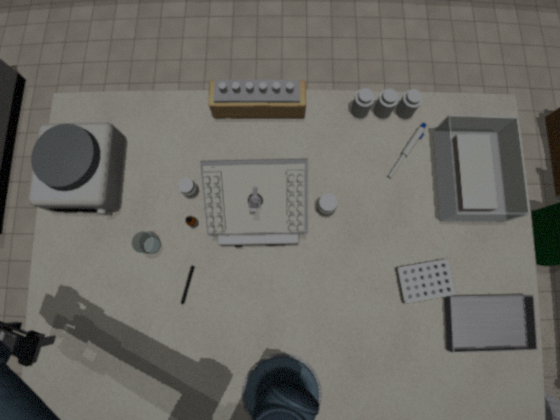

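```bash
cat > h.py <<'E'
from bench import env
import cv2,numpy as np
from scipy.spatial.transform import Rotation as R
def cam(n):
    f=env.grab_frame(n); f["R"]=R.from_euler('xyz',f["attitude"]).as_matrix(); f["p"]=np.array(f["position"]); return f
def ray(f,px):
    u=cv2.undistortPoints(np.array([[px]],float),f["camera_matrix"],f["distortion"])[0,0]
    return f["p"], f["R"]@np.array([u[0],u[1],1.])
def plane(f,px,p0,n=(0,0,1)):
    o,d=ray(f,px); n=np.array(n,float); return o+d*(n@(np.array(p0)-o))/(n@d)
def tri(f,a,g,b):
    o,d=ray(f,a);p,e=ray(g,b); d=d/np.linalg.norm(d);e=e/np.linalg.norm(e)
    s=np.linalg.lstsq(np.c_[d,-e],p-o,rcond=None)[0]
    A=o+d*s[0];B=p+e*s[1]; return (A+B)/2,np.linalg.norm(A-B)
def proj(f,P):
    c=f["R"].T; return cv2.projectPoints(np.array(P,float).reshape(-1,1,3),cv2.Rodrigues(c)[0],-c@f["p"],f["camera_matrix"],f["distortion"])[0][:,0]
def crop(f,name,x0,y0,w,h,k,pts=()):
    im=f["img"][y0:y0+h,x0:x0+w,::-1]; im=cv2.resize(im,None,fx=k,fy=k,interpolation=cv2.INTER_CUBIC)
    for p in pts: cv2.circle(im,tuple(int(round(v)) for v in ((p[0]-x0+.5)*k,(p[1]-y0+.5)*k)),2,(0,0,255),-1)
    cv2.imwrite("pics/"+name,im)
E
python3 - <<'E'
from h import *
f=cam("side");g=cam("top")
crop(f,"s1.png",160,160,160,150,4)
crop(g,"t1.png",190,150,160,110,5)
crop(f,"s2.png",225,200,45,40,14)
crop(g,"t2.png",235,175,40,50,12)
E
```

```text
(no output)
```

View pics/s1.png

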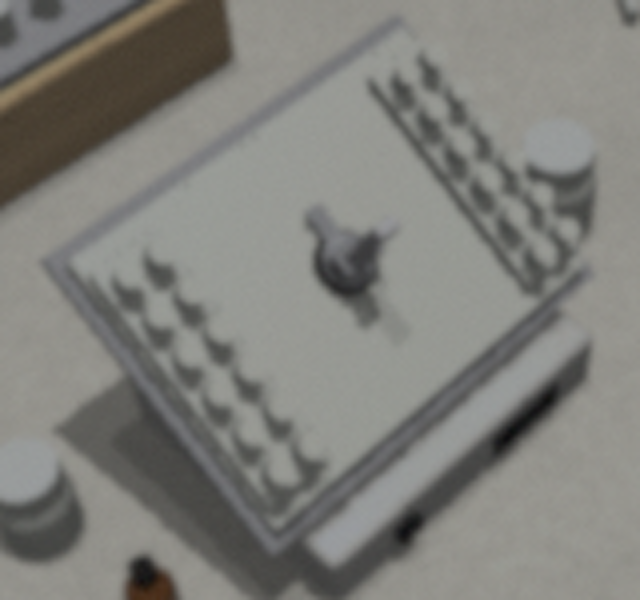

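View pics/t1.png

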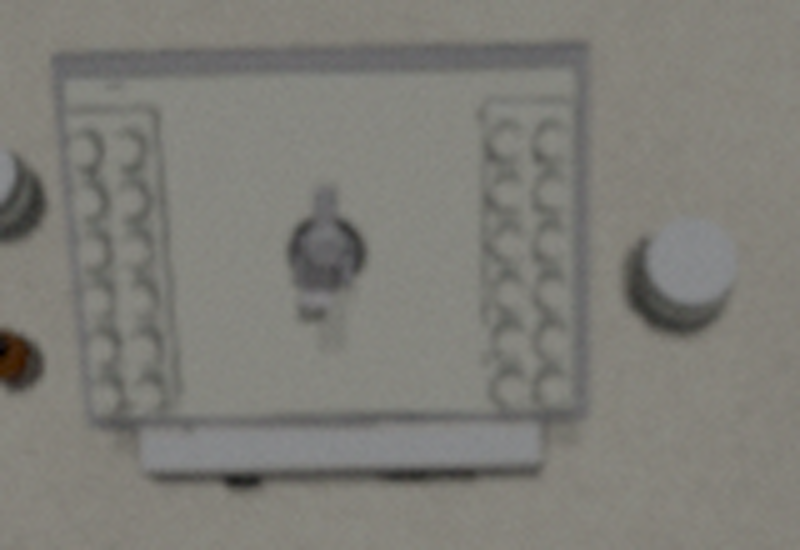

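View pics/s2.png

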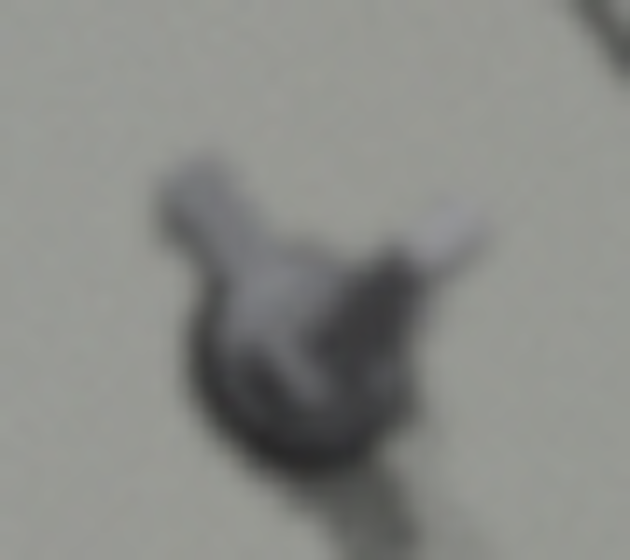

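View pics/t2.png

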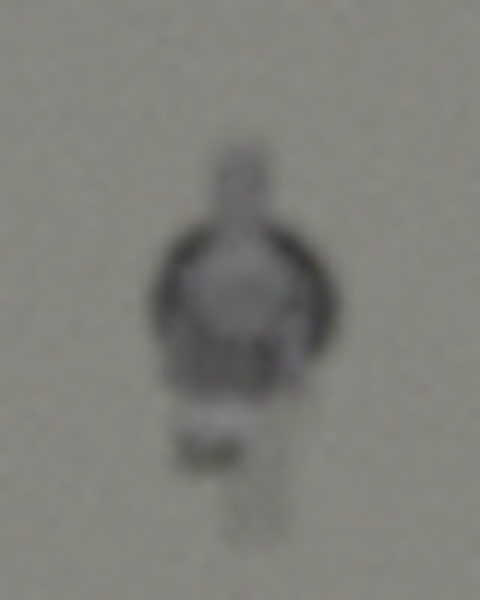

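Run:
```python
from h import *
np.set_printoptions(precision=1,suppress=True)
f=cam("side");g=cam("top")
S=lambda x,y:(160+x/4-.5,160+y/4-.5)
T=lambda x,y:(190+x/5-.5,150+y/5-.5)
S2=lambda x,y:(225+x/14-.5,200+y/14-.5)
T2=lambda x,y:(235+x/12-.5,175+y/12-.5)
P={}
for k,a,b in [("hL",S(45,262),T(55,55)),("hR",S(400,20),T(588,45)),("lL",S(275,550),T(90,424)),("lR",S(590,270),T(584,415)),
 ("tip",S2(465,225),T2(212,430)),("tongue",S2(190,180),T2(243,145)),("flange",S2(300,365),T2(245,305))]:
    P[k],e=tri(f,a,g,b); print(k,P[k],e)
print(P["hR"]-P["hL"],P["lR"]-P["lL"],P["hL"]-P["lL"],P["hR"]-P["lR"])
print("axis",(P["tip"]-P["flange"])/np.linalg.norm(P["tip"]-P["flange"]),np.linalg.norm(P["tip"]-P["flange"]))
```

```text
hL [641.2 221.1 186.7] 1.096887105531637
hR [646.9 -66.9 186.4] 3.330435437606192
lL [454.6 215.4  78. ] 1.7663826018539186
lR [462.3 -67.9  82.2] 1.05843927571462
tip [498.1  74.7 223. ] 1.1363963337350367
tongue [573.3  74.  168.2] 2.4090216594971885
flange [542.8  75.5 143.9] 0.14429695779363805
[   5.7 -288.    -0.3] [   7.7 -283.3    4.2] [186.6   5.7 108.7] [184.6   1.  104.2]
axis [-0.5 -0.   0.9] 90.81548861665027
```

```bash
cat > ov.py <<'E'
from h import *
import sys
def model(S,yaw,phi,gap,lev):
    B=R.from_euler('z',yaw)*R.from_euler('y',-np.radians(32))   # seat frame
    H=B*R.from_euler('z',phi)
    piv=np.array([0,0,18+gap])
    L=R.from_euler('y',lev)
    fl=[[18*np.cos(t),18*np.sin(t),gap] for t in np.linspace(0,6.28,24)]
    tg=[piv+[40,y,-12] for y in(-6,6)]
    tip=[piv+L.apply([x,y,60]) for x in(-4.5,4.5) for y in(-8,8)]
    ck=[piv+[0,y,6] for y in(-15.5,15.5)]
    return S+B.apply(np.array(fl)), S+H.apply(np.array(tg+tip+ck))
if __name__=="__main__":
    a=[float(v) for v in sys.argv[1:8]]
    A,C=model(np.array(a[:3]),a[3],a[4],a[5],a[6])
    f=cam("side");g=cam("top");P=np.r_[A,C]
    crop(f,"so_"+sys.argv[8],225,190,50,50,12,proj(f,P))
    crop(g,"to_"+sys.argv[8],230,170,50,50,12,proj(g,P))
E
python3 ov.py 541.5 75.5 152 .022 0 2.5 0.05 1.png
python3 -c "
import cv2,numpy as np
cv2.imwrite('pics/ov1.png',cv2.resize(np.hstack([cv2.imread('pics/so_1.png'),cv2.imread('pics/to_1.png')]),(800,400)))"
```

```text
(no output)
```

View pics/ov1.png

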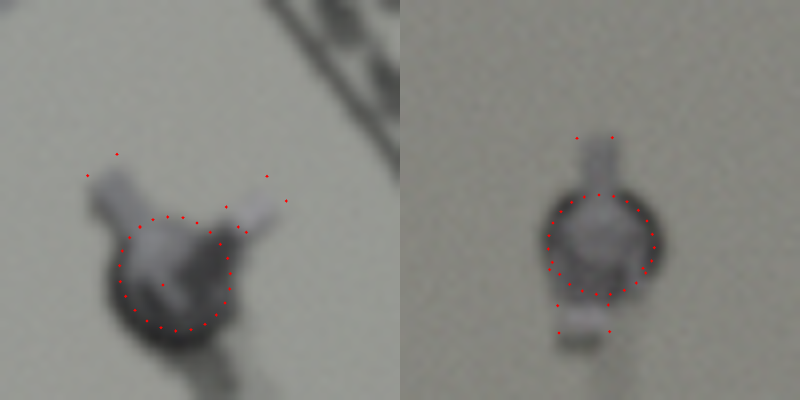

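```bash
python3 ov.py 541 75 146.5 .022 -0.12 2.5 0.0 1.png
python3 -c "
import cv2,numpy as np
cv2.imwrite('pics/ov2.png',cv2.resize(np.hstack([cv2.imread('pics/so_1.png'),cv2.imread('pics/to_1.png')]),(800,400)))"
```

```text
(no output)
```

View pics/ov2.png

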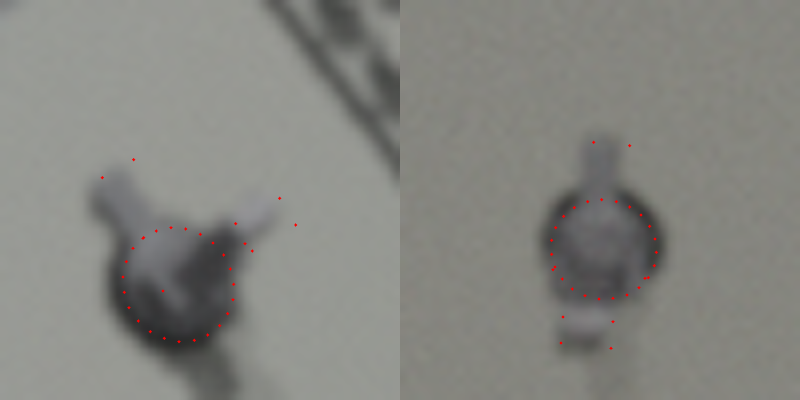

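```bash
cat > goal.py <<'E'
from h import *
import sys
# usage: height of grasp point above seat along axis, phi (tool x heading in seat frame), optional seat offsets
SEAT=np.array([541.5,76.2,146.5]); YAW=.022
def info(h,phi):
    s=env.observe()
    B=R.from_euler('z',YAW)*R.from_euler('y',-np.radians(32))
    Rt=B*R.from_euler('z',phi)*R.from_matrix(np.array([[1,0,0],[0,0,-1],[0,1,0]]))
    # tool x = bolt x, tool y = -axis, tool z = cross(x,y)
    a=B.apply([0,0,1]); Pt=SEAT+a*(h+180)
    Rc=R.from_euler('xyz',s["tool_rot"]); 
    np.set_printoptions(precision=4,suppress=True)
    print("det",np.linalg.det(Rt.as_matrix()),"t",s["clock"],"w",s["width"])
    print("q",s["q"],"tcp",s["tcp_pos"])
    print("turn(tool)",(Rc.inv()*Rt).as_rotvec(),"shift cm (tool)",Rc.inv().apply(Pt-s["tcp_pos"])/10)
    fa=Rc.inv().apply(s["contact_force"]); print("F tool",fa,"M tool",Rc.inv().apply(s["ft_torque"]))
    g=B.inv().apply(s["tcp_pos"]-180*0-SEAT); print("tcp in seat frame",g, "tool in seat rot",(B.inv()*Rc).as_matrix()[:,0])
if __name__=="__main__": info(float(sys.argv[1]),float(sys.argv[2]))
E
python3 goal.py 140 -0.05
```

```text
det 0.9999999999999999 t 0.5 w 0.999737268549289
q [ 1.1099  0.2451  1.5578 -0.      1.3387 -0.1741] tcp [183.8714 623.4498 404.6399]
turn(tool) [ 2.18   -0.6484 -1.678 ] shift cm (tool) [-47.5266  -1.3217 -33.6276]
F tool [ 0.0946 -0.2978 -0.1686] M tool [-0.0145  0.0135 -0.09  ]
tcp in seat frame [-156.2103  554.9845  402.004 ] tool in seat rot [ 0.2577  0.9527 -0.1611]
```

```bash
sed -i 's/\[\[1,0,0\],\[0,0,-1\],\[0,1,0\]\]/[[1,0,0],[0,0,1],[0,-1,0]]/' goal.py
python3 goal.py 140 -0.05
```

```text
det 0.9999999999999999 t 0.5 w 0.999737268549289
q [ 1.1099  0.2451  1.5578 -0.      1.3387 -0.1741] tcp [183.8714 623.4498 404.6399]
turn(tool) [-0.3416  1.2757 -0.4929] shift cm (tool) [-47.5266  -1.3217 -33.6276]
F tool [ 0.0946 -0.2978 -0.1686] M tool [-0.0145  0.0135 -0.09  ]
tcp in seat frame [-156.2103  554.9845  402.004 ] tool in seat rot [ 0.2577  0.9527 -0.1611]
```

```bash
for i in 1 2 3; do :; done
python3 -m inch '0 0 0 -3 -0.09 -2.1 1;0 0 0 -3 -0.09 -2.1 1;0 0 0 -3 -0.09 -2.1 1;0 0 0 -3 -0.09 -2.1 1;0 0 0 -3 -0.09 -2.1 1'
python3 -m inch '0 0 0 -3 -0.09 -2.1 1;0 0 0 -3 -0.09 -2.1 1;0 0 0 -3 -0.09 -2.1 1;0 0 0 -3 -0.09 -2.1 1;0 0 0 -3 -0.09 -2.1 1'
python3 goal.py 140 -0.05
```

```text
clock: 0.92
tcp_pos: [242.3, 448.3, 409.2]
tool_rot: [-1.571, -0.0, 1.285]
contact_force: [1.0, 0.1, 0.1]
width: 0.994
clock: 1.33
tcp_pos: [300.4, 274.8, 413.9]
tool_rot: [-1.572, -0.001, 1.285]
contact_force: [-0.2, 0.9, -0.5]
width: 0.999
det 0.9999999999999999 t 1.3333 w 0.9986371360542128
q [ 0.4606 -0.3812  2.1347 -0.0001  1.3872 -0.8241] tcp [300.3888 274.7538 413.8918]
turn(tool) [-0.3415  1.2765 -0.4919] shift cm (tool) [-17.387   -0.3986 -12.5744]
F tool [0.8391 0.5108 0.4863] M tool [-0.0686 -0.0125 -0.0344]
tcp in seat frame [-59.0242 203.8098 352.1851] tool in seat rot [ 0.2574  0.9529 -0.1602]
```

```bash
python3 -m inch '0 0 0 -2.9 -0.07 -2.1 1;0 0 0 -2.9 -0.07 -2.1 1;0 0 0 -2.9 -0.07 -2.1 1;0 0 0 -2.9 -0.07 -2.1 1;0 0 0 -2.9 -0.07 -2.1 1'
python3 -m inch '0 0 0 -2.9 -0.05 -2.1 1;-.0285 .106 -.041 0 0 0 1;-.0285 .106 -.041 0 0 0 1;-.0285 .106 -.041 0 0 0 1;-.0285 .106 -.041 0 0 0 1'
python3 -m inch '-.0285 .106 -.041 0 0 0 1;-.0285 .106 -.041 0 0 0 1;-.0285 .106 -.041 0 0 0 1;-.0285 .106 -.041 0 0 0 1;-.0285 .106 -.041 0 0 0 1'
python3 -m inch '-.0285 .106 -.041 0 0 0 1;-.0285 .106 -.041 0 0 0 1;-.0285 .106 -.041 0 0 0 1;0 0 0 0 0 0 1'
python3 goal.py 140 -0.05
```

```text
clock: 1.75
tcp_pos: [360.1, 105.9, 417.6]
tool_rot: [-1.572, -0.0, 1.284]
contact_force: [0.6, 0.8, -0.5]
width: 1.0
clock: 2.17
tcp_pos: [372.1, 73.4, 417.8]
tool_rot: [-1.648, -0.186, 0.859]
contact_force: [0.1, -0.2, 0.4]
width: 1.002
clock: 2.58
tcp_pos: [372.0, 73.7, 417.9]
tool_rot: [-1.626, -0.432, 0.321]
contact_force: [0.1, -0.2, -0.3]
width: 0.996
clock: 2.92
tcp_pos: [371.8, 73.9, 417.7]
tool_rot: [-1.541, -0.559, -0.034]
contact_force: [-0.3, 0.4, 0.6]
width: 0.999
det 0.9999999999999999 t 2.9167 w 0.9988148699979931
q [-0.1224 -0.6079  2.2952  0.0973  0.9018 -0.1355] tcp [371.7588  73.9233 417.7139]
turn(tool) [0.0001 0.0025 0.001 ] shift cm (tool) [ 0.0304 -0.0043 -0.1445]
F tool [ 0.0481 -0.7127  0.4397] M tool [-0.1573 -0.0929  0.3062]
tcp in seat frame [ -0.2349   1.4578 319.9563] tool in seat rot [ 0.9989 -0.0475  0.001 ]
```

```bash
python3 -m inch '0 0 0 0.03 2 -0.14 1;0 0 0 0 0 0 1'
cat > look.py <<'E'
from h import *
import sys
f=cam("side");g=cam("top");n=sys.argv[1]
crop(f,"a.png",170,150,130,130,4);crop(g,"b.png",190,150,130,130,4)
a=cv2.imread("pics/a.png");b=cv2.imread("pics/b.png");cv2.imwrite(f"pics/{n}.png",cv2.resize(np.hstack([a,b]),(800,400)))
E
python3 look.py l1
```

```text
clock: 3.08
tcp_pos: [382.9, 72.5, 398.7]
tool_rot: [-1.542, -0.553, -0.03]
contact_force: [-0.8, 0.5, -1.2]
width: 0.999
```

View pics/l1.png

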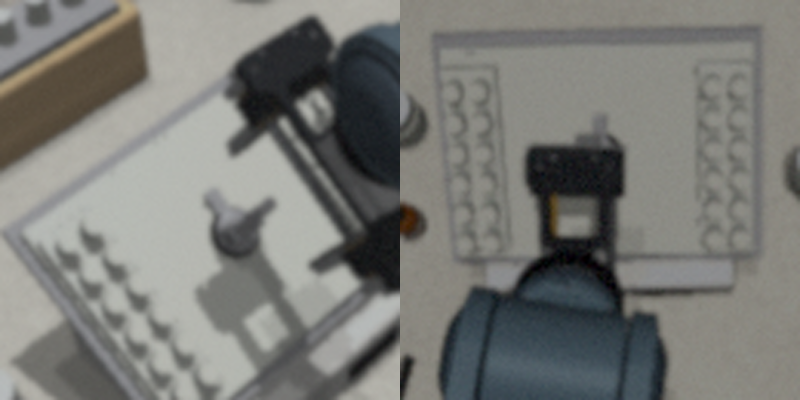

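```bash
cat > tips.py <<'E'
from h import *
import sys
f=cam("side");g=cam("top");n=sys.argv[1];hw=float(sys.argv[2])
s=env.observe();Rc=R.from_euler('xyz',s["tool_rot"])
P=[s["tcp_pos"]+Rc.apply([x,199,z]) for x in(-hw,hw) for z in (-8,8)]
sys.argv=sys.argv
import goal
from ov import model
B=R.from_euler('z',.022)*R.from_euler('y',-np.radians(32))
A,C=model(goal.SEAT,.022,-.05,2.5,0)
Q=np.r_[P,C]
crop(f,"a.png",215,165,70,70,6,proj(f,Q));crop(g,"b.png",220,165,70,70,6,proj(g,Q))
a=cv2.imread("pics/a.png");b=cv2.imread("pics/b.png");cv2.imwrite(f"pics/{n}.png",cv2.resize(np.hstack([a,b]),(800,400)))
E
python3 tips.py l2 47
```

```text
(no output)
```

View pics/l2.png

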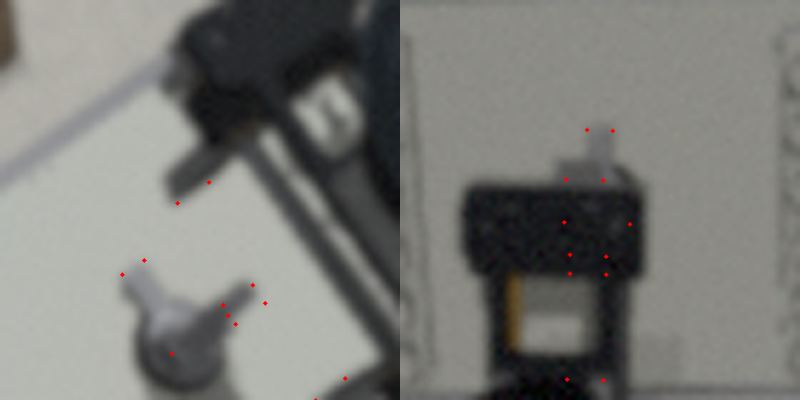

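```bash
python3 -m inch '0 0 0 0 1.0 0 -0.36;0 0 0 0 0 0 -0.36;0 0 0 0 0 0 -0.36;0 0 0 0 0 0 -0.36;0 0 0 0 0 0 -0.36' 10
python3 -m inch '0 0 0 0 0 0 -0.36;0 0 0 0 0 0 -0.36;0 0 0 0 0 0 -0.36;0 0 0 0 0 0 -0.36'
python3 tips.py l3 15; python3 goal.py 110 -.05
```

```text
clock: 3.7
tcp_pos: [388.1, 72.7, 393.0]
tool_rot: [-1.542, -0.558, -0.032]
contact_force: [-0.3, 0.6, -0.3]
width: 0.681
clock: 4.03
tcp_pos: [388.2, 72.7, 392.4]
tool_rot: [-1.542, -0.558, -0.032]
contact_force: [-0.8, 0.1, -0.5]
width: 0.397
det 0.9999999999999999 t 4.1333 w 0.3299242890892386
q [-0.12   -0.5259  2.2926  0.1027  0.8238 -0.1443] tcp [388.1665  72.7269 392.349 ]
turn(tool) [-0.0002  0.0037 -0.0003] shift cm (tool) [-0.0217 -0.0233  0.0089]
F tool [-0.0835 -0.5074 -0.254 ] M tool [-0.0157 -0.0544  0.3338]
tcp in seat frame [  0.2126  -0.0992 289.767 ] tool in seat rot [ 0.9989 -0.0462 -0.0003]
```

View pics/l3.png

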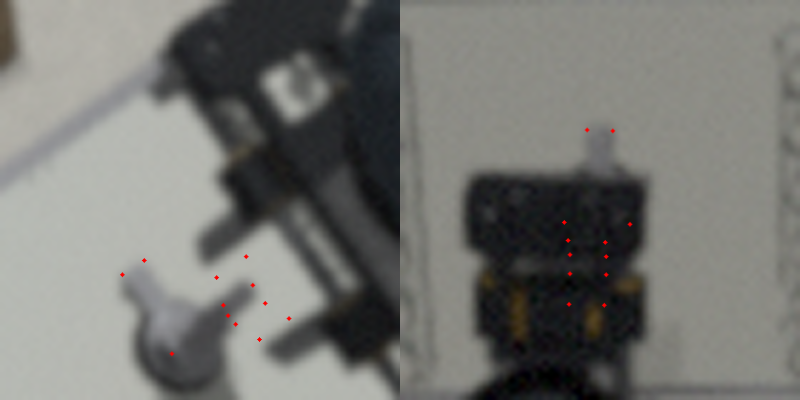

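```bash
python3 -m inch '0 0 0 0.2 1.0 0 -0.36;0 0 0 0 1 0 -0.36;0 0 0 0 1 0 -0.36;0 0 0 0 1 0 -0.36;0 0 0 0 1 0 -0.36' 5
python3 -m inch '0 0 0 0 0 0 -0.36;0 0 0 0 0 0 -0.36'
python3 tips.py l4 15; python3 goal.py 60 -.05
```

```text
clock: 4.55
tcp_pos: [416.6, 73.3, 350.6]
tool_rot: [-1.542, -0.558, -0.032]
contact_force: [-0.7, 0.1, 0.4]
width: 0.32
clock: 4.72
tcp_pos: [416.3, 73.3, 350.6]
tool_rot: [-1.542, -0.556, -0.033]
contact_force: [-0.9, 0.1, 0.1]
width: 0.323
det 0.9999999999999999 t 4.8167 w 0.31958141371301163
q [-0.1092 -0.3777  2.2722  0.1089  0.695  -0.1491] tcp [416.3583  73.2982 351.5235]
turn(tool) [-0.0003  0.0039  0.0005] shift cm (tool) [-0.2496  0.0201  0.0033]
F tool [ 0.3092 -0.5993 -0.8081] M tool [-0.0767 -0.0396  0.2558]
tcp in seat frame [  2.4913  -0.1482 240.2026] tool in seat rot [ 0.9989 -0.0461  0.0005]
```

View pics/l4.png

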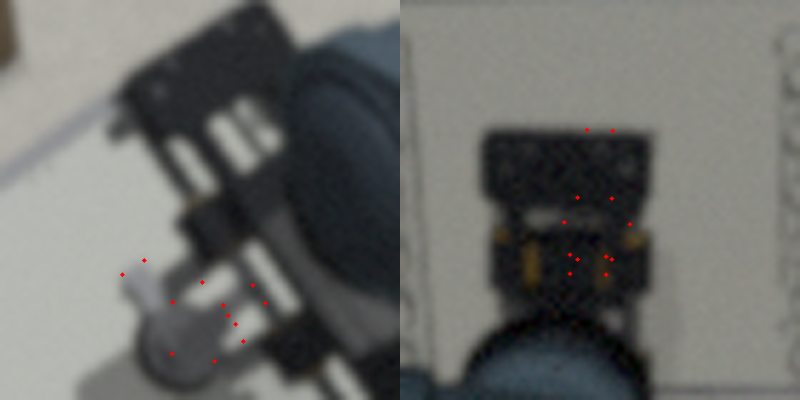

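```bash
python3 -m inch '0 0 0 0 0 0 -1;0 0 0 0 0 0 -1;0 0 0 0 0 0 -1;0 0 0 0 0 0 -1;0 0 0 0 0 0 -1' 5
python3 goal.py 60 -.05
```

```text
clock: 5.23
tcp_pos: [416.1, 73.3, 351.0]
tool_rot: [-1.542, -0.556, -0.032]
contact_force: [-4.3, 0.0, 2.3]
width: 0.113
det 0.9999999999999999 t 5.2333 w 0.11346637577596966
q [-0.1091 -0.3774  2.2728  0.1086  0.696  -0.1491] tcp [416.0962  73.331  350.9792]
turn(tool) [-0.0003  0.0041 -0.0015] shift cm (tool) [-0.1984 -0.0118  0.0019]
F tool [-2.3776 -4.2255  0.01  ] M tool [-0.0771 -0.1039  0.9054]
tcp in seat frame [  1.9812  -0.1096 239.8794] tool in seat rot [ 0.9989 -0.0458 -0.0015]
```

```bash
python3 -m inch '0 0 0 -0.1 0 0 -1;0 0 0 -0.1 0 0 -1;0 0 0 0 0 0 -1;0 0 0 0 0 0 -1;0 0 0 0 0 0 -1' 5
python3 goal.py 60 -.05
python3 -m inch '0 0 0 0 0 0 -1;0 0 0 0 0 0 -1;0 0 0 0 0 0 -1' 20
python3 goal.py 60 -.05
```

```text
clock: 5.65
tcp_pos: [414.9, 73.3, 350.4]
tool_rot: [-1.542, -0.559, -0.033]
contact_force: [-0.4, -0.1, 2.6]
width: 0.112
det 0.9999999999999999 t 5.65 w 0.1116470642486518
q [-0.1096 -0.3809  2.2767  0.1094  0.6932 -0.1498] tcp [414.8791  73.2822 350.3575]
turn(tool) [-0.0002  0.0037  0.001 ] shift cm (tool) [-0.0624 -0.0003  0.0103]
F tool [ 1.0271 -2.4715  0.0017] M tool [-0.0595 -0.0934  0.2713]
tcp in seat frame [  0.619   -0.1316 239.9976] tool in seat rot [ 0.9989 -0.0463  0.001 ]
clock: 5.9
tcp_pos: [414.5, 73.4, 349.7]
tool_rot: [-1.542, -0.556, -0.032]
contact_force: [-5.6, 0.2, 3.8]
width: 0.092
det 0.9999999999999999 t 5.9 w 0.09184762989093823
q [-0.1095 -0.3808  2.2777  0.1092  0.6947 -0.1498] tcp [414.4534  73.3849 349.6897]
turn(tool) [-0.0004  0.0039 -0.0016] shift cm (tool) [ 0.0092 -0.0345  0.0024]
F tool [-2.8065 -6.1818  0.2386] M tool [-0.0547 -0.0805  1.0162]
tcp in seat frame [ -0.0939  -0.0196 239.6556] tool in seat rot [ 0.9989 -0.0461 -0.0016]
```

```bash
python3 -m inch '0 0 0 -0.06 -0.03 0 -1;0 0 0 0 0 0 -1;0 0 0 0 0 0 -1;0 0 0 0 0 0 -1' 40
python3 goal.py 60 -.05
python3 look.py l5
```

```text
clock: 6.23
tcp_pos: [414.0, 73.4, 349.7]
tool_rot: [-1.541, -0.557, -0.033]
contact_force: [-0.7, 0.7, 0.5]
width: 0.092
det 0.9999999999999999 t 6.2333 w 0.092099366347927
q [-0.1097 -0.3826  2.279   0.1096  0.6939 -0.1499] tcp [413.9774  73.3534 349.7059]
turn(tool) [-0.0004  0.0036 -0.0004] shift cm (tool) [ 0.0487 -0.0078  0.0063]
F tool [-0.3536 -0.7567  0.6993] M tool [ 0.1401 -0.1142  0.5597]
tcp in seat frame [ -0.4895  -0.0406 239.9218] tool in seat rot [ 0.9989 -0.0464 -0.0004]
```

View pics/l5.png

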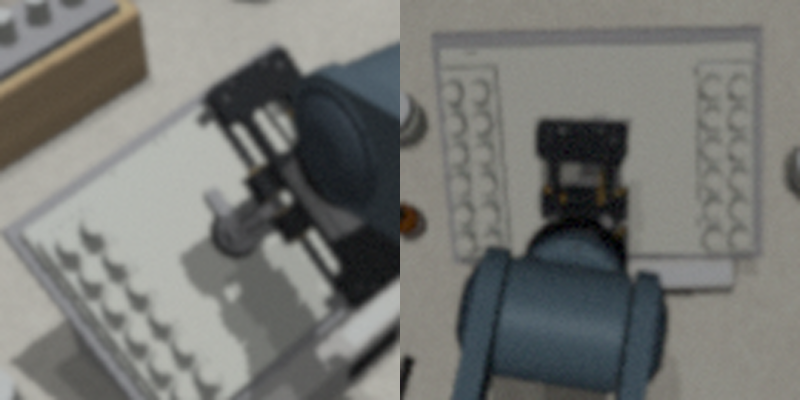

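```bash
python3 -m inch '0 .1 0 0 .013 0 -1;0 .1 0 0 .013 0 -1;0 .1 0 0 .013 0 -1;0 .1 0 0 .013 0 -1;0 0 0 0 0 0 -1' 40
python3 goal.py 60 -.05
```

```text
clock: 6.75
tcp_pos: [414.5, 73.3, 349.6]
tool_rot: [-1.306, -0.499, -0.494]
contact_force: [2.0, -0.0, -1.3]
width: 0.094
det 0.9999999999999999 t 6.75 w 0.0939129523075864
q [-0.1098 -0.381   2.2782  0.1098  0.6915  0.2517] tcp [414.5109  73.2734 349.5845]
turn(tool) [-0.0004 -0.3983  0.0012] shift cm (tool) [ 0.0036 -0.0463  0.0164]
F tool [0.909  2.1231 0.3465] M tool [0.0729 0.0268 0.2187]
tcp in seat frame [ -0.103   -0.1323 239.5372] tool in seat rot [ 0.9012 -0.4334  0.0011]
```

```bash
python3 -m inch '0 .1 0 0 .015 0 -1;0 .1 0 0 .015 0 -1;0 .1 0 0 .015 0 -1;0 .1 0 0 .015 0 -1;0 0 0 0 0 0 -1'
cat > ft.py <<'E'
from h import *
import goal
F=[];M=[]
B=R.from_euler('z',.022)*R.from_euler('y',-np.radians(32))
for i in range(10):
    s=env.observe(); F.append(B.inv().apply(s["contact_force"]));M.append(B.inv().apply(s["ft_torque"]))
    env.grab_frame("side")
F=np.array(F);M=np.array(M)
np.set_printoptions(precision=3,suppress=True)
Rc=R.from_euler('xyz',s["tool_rot"]); X=(B.inv()*Rc).as_matrix()[:,0]
print("seat frame F",F.mean(0),F.std(0),"M",M.mean(0),"sd",M.std(0))
print("t",s["clock"],"w",s["width"]*94,"phi",np.arctan2(X[1],X[0]),"tcp",B.inv().apply(s["tcp_pos"]-goal.SEAT),"q",s["q"])
E
python3 ft.py
```

```text
clock: 7.17
tcp_pos: [415.0, 73.1, 349.4]
tool_rot: [-1.132, -0.361, -0.905]
contact_force: [4.2, -1.1, -1.4]
width: 0.095
seat frame F [ 3.703 -1.569 -3.788] [0.443 0.559 0.341] M [-0.28  -0.381 -0.002] sd [0.041 0.07  0.022]
t 7.6167 w 8.424447488529129 phi -0.8426815492756481 tcp [  0.235  -0.313 239.149] q [-0.11  -0.379  2.278  0.109  0.689  0.646]
```

```bash
python3 -m inch '0 0 0 .05 .05 .02 -1;0 .1 0 0 .014 0 -1;0 .1 0 0 .014 0 -1;0 .1 0 0 .014 0 -1;0 .1 0 0 .014 0 -1'
python3 ft.py
```

```text
clock: 8.08
tcp_pos: [416.0, 72.8, 349.1]
tool_rot: [-1.034, -0.171, -1.273]
contact_force: [1.9, -4.1, 2.2]
width: 0.091
seat frame F [ 2.556 -4.873  1.699] [0.397 0.512 0.543] M [-1.006 -0.171 -0.023] sd [0.088 0.065 0.04 ]
t 8.5333 w 8.873182444350082 phi -1.2416281491727628 tcp [  0.838  -0.673 238.328] q [-0.11  -0.376  2.276  0.109  0.688  1.045]
```

```bash
sed -i 's/range(10)/range(6)/; s/^Rc=/print("Mz",M[:,2]);Rc=/' ft.py
python3 -m inch '0 0 0 .09 -.01 0 -1;0 .06 0 0 .008 0 -1;0 .06 0 0 .008 0 -1;0 .06 0 0 .008 0 -1'
python3 ft.py
```

```text
clock: 8.92
tcp_pos: [416.2, 72.1, 349.0]
tool_rot: [-1.015, -0.077, -1.426]
contact_force: [1.8, -3.2, 2.1]
width: 0.092
Mz [ 0.051 -0.007  0.043 -0.008 -0.004 -0.002]
seat frame F [ 3.454 -4.108  1.607] [0.529 0.655 0.64 ] M [-0.796 -0.414  0.012] sd [0.062 0.077 0.025]
t 9.1667 w 8.881872084329583 phi -1.4237664404678176 tcp [  0.986  -1.322 238.104] q [-0.112 -0.375  2.275  0.112  0.688  1.223]
```

```bash
python3 -m inch '0 0 0 .09 0 .05 -1;0 .05 0 0 .006 0 -1;0 .05 0 0 .006 0 -1'
python3 ft.py
python3 -m inch '0 .05 0 0 .006 0 -1;0 .05 0 0 .006 0 -1'
python3 ft.py
```

```text
clock: 9.47
tcp_pos: [416.6, 71.6, 348.9]
tool_rot: [-1.012, -0.022, -1.512]
contact_force: [1.0, -2.0, 4.6]
width: 0.098
Mz [ 0.05  -0.027  0.017  0.008  0.029  0.004]
seat frame F [ 3.77  -2.547  3.914] [0.37  0.406 0.979] M [-0.394 -0.4    0.013] sd [0.049 0.025 0.024]
t 9.7167 w 8.365635255132966 phi -1.5255053717611007 tcp [  1.326  -1.879 237.88 ] q [-0.114 -0.374  2.275  0.114  0.689  1.322]
clock: 9.93
tcp_pos: [416.7, 71.5, 348.8]
tool_rot: [-1.012, 0.03, -1.597]
contact_force: [1.1, -2.9, 5.5]
width: 0.09
Mz [ 0.039 -0.003 -0.034 -0.01  -0.01   0.027]
seat frame F [ 3.682 -3.303  3.454] [0.247 0.229 0.534] M [-0.586 -0.403  0.001] sd [0.041 0.024 0.025]
t 10.1833 w 8.843692957401458 phi -1.625359707747639 tcp [  1.33   -1.968 237.74 ] q [-0.114 -0.374  2.275  0.114  0.689  1.422]
```

```bash
python3 look.py l6
```

```text
(no output)
```

View pics/l6.png

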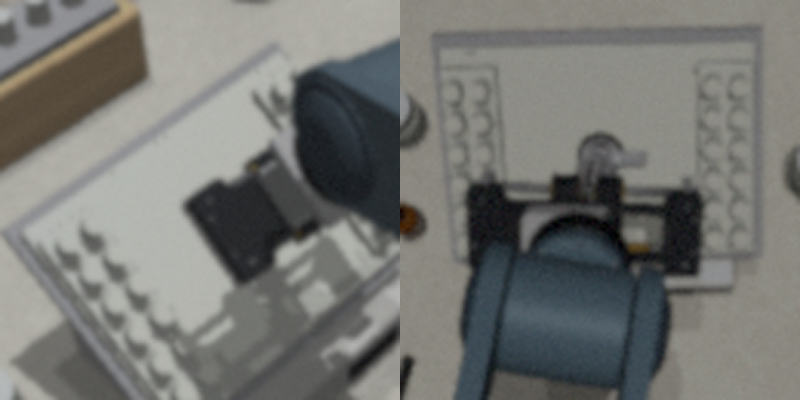

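```bash
sed -i 's/range(6)/range(3)/' ft.py
for i in 1; do :; done
python3 -m inch '0 .05 0 .04 .005 .04 -1;0 .05 0 0 .006 0 -1' >/dev/null; python3 ft.py
python3 -m inch '0 .05 0 0 .006 0 -1;0 .05 0 0 .006 0 -1' >/dev/null; python3 ft.py
```

```text
Mz [0.08  0.057 0.   ]
seat frame F [ 2.831 -2.599  4.356] [0.067 0.232 0.195] M [-0.449 -0.27   0.046] sd [0.017 0.021 0.034]
t 10.6 w 8.89737346650376 phi -1.726299040551617 tcp [  1.548  -2.299 237.58 ] q [-0.115 -0.373  2.274  0.115  0.69   1.521]
Mz [ 0.035  0.085 -0.014]
seat frame F [ 3.233 -3.202  4.919] [0.053 0.555 0.272] M [-0.632 -0.278  0.035] sd [0.027 0.011 0.04 ]
t 10.9167 w 8.768526854596788 phi -1.826098590866025 tcp [  1.51   -2.381 237.444] q [-0.115 -0.373  2.274  0.115  0.689  1.621]
```

```bash
python3 -m inch '0 .05 0 0 .006 0 -1;0 .05 0 0 .006 0 -1' >/dev/null; python3 ft.py
```

```text
Mz [0.048 0.047 0.011]
seat frame F [ 2.246 -3.71   4.926] [0.198 0.558 0.064] M [-0.811 -0.202  0.035] sd [0.032 0.054 0.017]
t 11.2333 w 8.527191693154975 phi -1.9258579432220513 tcp [  1.512  -2.456 237.323] q [-0.115 -0.372  2.274  0.114  0.689  1.721]
```

```bash
python3 -m inch '0 .05 0 .05 -.02 .05 -1;0 .05 0 0 .006 0 -1' >/dev/null; python3 ft.py
```

```text
Mz [-0.01   0.04   0.014]
seat frame F [ 2.262 -2.652  3.367] [0.371 0.493 0.412] M [-0.389 -0.275  0.015] sd [0.025 0.012 0.02 ]
t 11.55 w 8.92140573384431 phi -2.0255393848434466 tcp [  1.557  -2.925 237.267] q [-0.117 -0.372  2.274  0.116  0.69   1.818]
```

```bash
python3 -m inch '0 .05 0 0 .006 0 -1;0 .05 0 0 .006 0 -1' >/dev/null; python3 ft.py
```

```text
Mz [0.088 0.001 0.006]
seat frame F [ 1.616 -3.421  3.853] [0.364 0.611 0.641] M [-0.5   -0.208  0.032] sd [0.014 0.027 0.04 ]
t 11.8667 w 8.597240666909986 phi -2.1246465876285257 tcp [  1.529  -2.998 237.114] q [-0.117 -0.372  2.274  0.116  0.689  1.917]
```

```bash
python3 -m inch '0 .05 0 0 .006 0 -1;0 .05 0 0 .006 0 -1' >/dev/null; python3 ft.py
```

```text
Mz [ 0.04   0.028 -0.03 ]
seat frame F [ 1.115 -3.32   4.387] [0.247 0.592 0.139] M [-0.695 -0.064  0.013] sd [0.019 0.034 0.031]
t 12.1833 w 8.893240844664279 phi -2.224220623173382 tcp [  1.49   -3.066 236.959] q [-0.117 -0.371  2.274  0.115  0.689  2.017]
```

```bash
python3 -m inch '0 .05 0 .03 -.01 .03 -1;0 .05 0 0 .006 0 -1' >/dev/null; python3 ft.py
```

```text
Mz [ 0.004  0.004 -0.035]
seat frame F [ 1.259 -3.424  3.143] [0.446 0.231 0.968] M [-0.51  -0.053 -0.009] sd [0.041 0.033 0.019]
t 12.5 w 8.624478693284516 phi -2.3244340417574176 tcp [  1.408  -3.404 236.879] q [-0.118 -0.371  2.274  0.117  0.689  2.115]
```

```bash
python3 -m inch '0 .05 0 0 .006 0 -1;0 .05 0 0 .006 0 -1' >/dev/null; python3 ft.py
```

```text
Mz [0.181 0.161 0.123]
seat frame F [ 0.659 -3.891  4.279] [0.41  0.402 0.132] M [-0.602  0.139  0.155] sd [0.03  0.049 0.024]
t 12.8167 w 9.01565742669389 phi -2.4235408465890718 tcp [  1.389  -3.441 236.775] q [-0.118 -0.371  2.274  0.116  0.689  2.215]
```

```bash
python3 -m inch '0 .05 0 0 .006 0 -1;0 .05 0 0 .006 0 -1' >/dev/null; python3 ft.py
```

```text
Mz [0.278 0.202 0.181]
seat frame F [-0.824 -4.456  5.425] [0.085 0.388 0.214] M [-0.784  0.346  0.22 ] sd [0.045 0.005 0.042]
t 13.1333 w 8.077208718059596 phi -2.5236314399195607 tcp [  1.326  -3.487 236.66 ] q [-0.118 -0.371  2.274  0.116  0.689  2.315]
```

```bash
python3 -m inch '0 .05 0 0 .006 0 -1;0 .04 0 0 .004 0 -1' >/dev/null; python3 ft.py
```

```text
Mz [0.316 0.245 0.2  ]
seat frame F [-1.172 -4.473  6.658] [0.74  0.248 0.407] M [-0.862  0.447  0.254] sd [0.037 0.044 0.048]
t 13.45 w 8.552622476971546 phi -2.6130501354451403 tcp [  1.331  -3.509 236.625] q [-0.118 -0.371  2.274  0.115  0.69   2.405]
```

```bash
python3 -m inch '0 .04 0 0 .004 0 -1;0 .04 0 0 .004 0 -1' >/dev/null; python3 ft.py
```

```text
Mz [0.346 0.286 0.289]
seat frame F [-1.363 -5.122  7.495] [0.16  0.456 0.277] M [-0.956  0.594  0.307] sd [0.029 0.027 0.028]
t 13.7667 w 8.806485098287066 phi -2.692719278224219 tcp [  1.242  -3.535 236.542] q [-0.118 -0.371  2.274  0.115  0.69   2.485]
```

```bash
python3 -m inch '0 0 0 0 0 0 -0.5;0 0 0 0 0 0 -0.4;0 0 0 0 0 0 -0.3;0 0 0 0 0 0 -0.3;0 0 0 0 0 0 -0.3' 20
python3 ft.py
python3 -m inch '0 0 0 0 -1 0 -0.3;0 0 0 0 -1 0 -0.3;0 0 0 0 -1.2 0 -0.3;0 0 0 0 -1.2 0 -0.3;0 0 0 0 -1.1 0 -0.3'
python3 ft.py; python3 look.py l7
```

```text
clock: 14.23
tcp_pos: [417.5, 70.2, 347.7]
tool_rot: [-1.309, 0.498, -2.607]
contact_force: [0.8, 0.9, 0.1]
width: 0.346
Mz [-0.086 -0.071 -0.05 ]
seat frame F [ 0.467  0.66  -0.188] [0.265 0.209 0.244] M [ 0.049  0.365 -0.069] sd [0.011 0.008 0.015]
t 14.3333 w 32.8312931532939 phi -2.6960381881581723 tcp [  1.539  -3.354 236.504] q [-0.118 -0.37   2.274  0.117  0.688  2.487]
clock: 14.8
tcp_pos: [388.2, 69.4, 395.3]
tool_rot: [-1.308, 0.499, -2.607]
contact_force: [0.3, -0.1, -0.0]
width: 0.35
Mz [-0.026 -0.053 -0.054]
seat frame F [ 1.027 -0.426  0.41 ] [0.629 0.587 0.486] M [ 0.051  0.334 -0.044] sd [0.02  0.013 0.013]
t 14.9 w 32.73768315489959 phi -2.695866061327464 tcp [  2.599  -3.448 293.117] q [-0.13  -0.532  2.289  0.109  0.831  2.493]
```

View pics/l7.png

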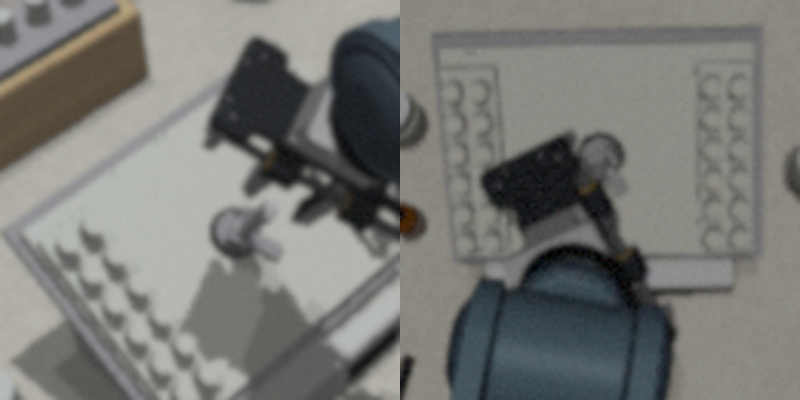

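```bash
python3 -m inch '0 0 0 -1.7 0 0 -1;0 0 0 -1.7 0 0 -1;0 0 0 0 0 0 -1;0 0 0 0 0 0 -1;0 0 0 0 0 0 -1' 20
python3 -m inch '0 0 0 0 0 0 -1;0 0 0 0 0 0 -1;0 0 0 0 0.9 0 -1;0 0 0 0 0.9 0 -1;0 0 0 0 0.9 0 -1'
python3 ft.py; python3 look.py l8
```

```text
clock: 15.47
tcp_pos: [413.9, 84.5, 409.8]
tool_rot: [-1.31, 0.496, -2.608]
contact_force: [-0.1, 0.5, -0.1]
width: 0.033
clock: 15.88
tcp_pos: [428.8, 84.8, 387.1]
tool_rot: [-1.308, 0.498, -2.607]
contact_force: [0.1, -0.1, -0.1]
width: 0.006
Mz [-0.047 -0.032 -0.017]
seat frame F [-0.406 -0.354 -0.267] [0.867 0.343 0.085] M [ 0.037  0.354 -0.032] sd [0.043 0.008 0.012]
t 15.9833 w 0.6563899418402672 phi -2.696586211335316 tcp [ 31.25   11.099 262.648] q [-0.075 -0.376  2.206  0.075  0.762  2.56 ]
```

View pics/l8.png

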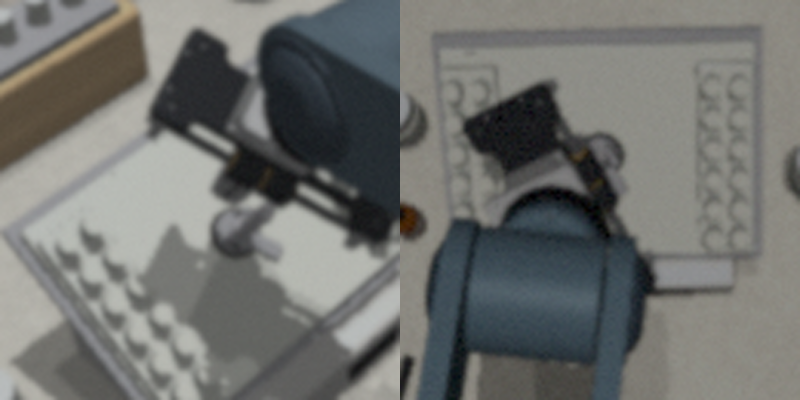

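```bash
python3 -m inch '0 0 0 .8 0 0 -1;0 0 0 .8 0 0 -1;0 0 0 .5 0 0 -1;0 0 0 .5 0 0 -1;0 0 0 .4 0 0 -1'
python3 ft.py
python3 -m inch '0 0 0 .5 0 0 -1;0 0 0 .5 0 0 -1'
python3 ft.py; python3 look.py l9
```

```text
clock: 16.55
tcp_pos: [405.6, 71.2, 374.1]
tool_rot: [-1.307, 0.501, -2.607]
contact_force: [4.4, 2.2, 0.4]
width: 0.006
Mz [ 0.009 -0.033  0.003]
seat frame F [ 3.126  1.406 -1.668] [0.71  0.495 0.261] M [ 0.376 -0.273 -0.007] sd [0.045 0.077 0.019]
t 16.65 w 0.14606045935585335 phi -2.696829828548238 tcp [  5.205  -1.982 264.987] q [-0.118 -0.446  2.276  0.108  0.759  2.499]
clock: 16.87
tcp_pos: [398.4, 66.9, 369.5]
tool_rot: [-1.307, 0.5, -2.606]
contact_force: [3.6, 1.0, 2.8]
width: 0.005
Mz [-0.014 -0.043 -0.075]
seat frame F [3.822 0.591 1.414] [0.54  0.346 0.724] M [ 0.232 -0.274 -0.044] sd [0.048 0.059 0.025]
t 16.9667 w 0.5078091998240382 phi -2.6963043592378133 tcp [ -3.894  -6.286 264.834] q [-0.134 -0.468  2.299  0.119  0.76   2.477]
```

View pics/l9.png

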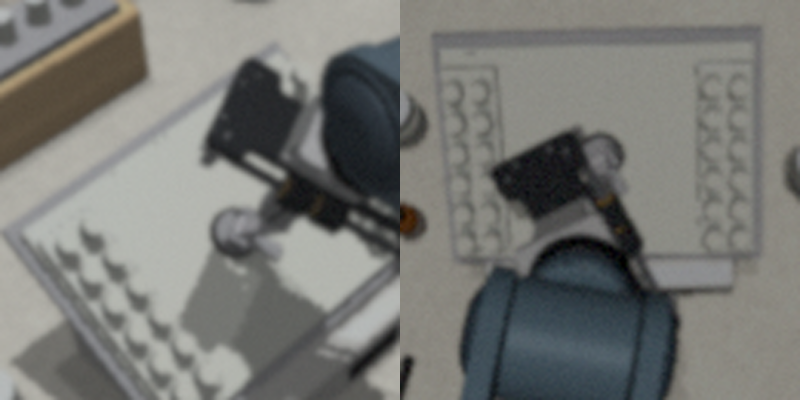

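```bash
python3 -m inch '0 0 0 .5 .35 0 -1;0 0 0 .5 .4 0 -1;0 0 0 .5 .45 0 -1;0 0 0 .5 .5 0 -1'
python3 ft.py
python3 -m inch '0 0 0 .3 .5 0 -1;0 0 0 .3 .5 0 -1;0 0 0 .2 .5 0 -1'
python3 ft.py; python3 look.py l10
```

```text
clock: 17.45
tcp_pos: [392.4, 58.1, 345.6]
tool_rot: [-1.307, 0.499, -2.606]
contact_force: [-2.5, -0.1, 8.0]
width: 0.004
Mz [-0.037 -0.005 -0.005]
seat frame F [ 2.374 -0.123  5.745] [0.176 0.663 1.662] M [-0.078 -0.146 -0.016] sd [0.03  0.195 0.015]
t 17.55 w 0.3122412744017161 phi -2.696120981089315 tcp [-21.864 -14.978 247.495] q [-0.162 -0.459  2.34   0.147  0.715  2.428]
clock: 17.85
tcp_pos: [394.1, 54.6, 328.7]
tool_rot: [-1.307, 0.497, -2.606]
contact_force: [-6.2, -2.4, 8.4]
width: 0.007
Mz [-0.061 -0.046 -0.059]
seat frame F [ 0.792 -2.3    8.333] [1.407 0.35  1.534] M [-0.405  0.3   -0.055] sd [0.041 0.26  0.007]
t 17.95 w 0.48000453369290097 phi -2.6954938956735317 tcp [-29.111 -18.424 232.422] q [-0.171 -0.426  2.351  0.162  0.675  2.405]
```

View pics/l10.png

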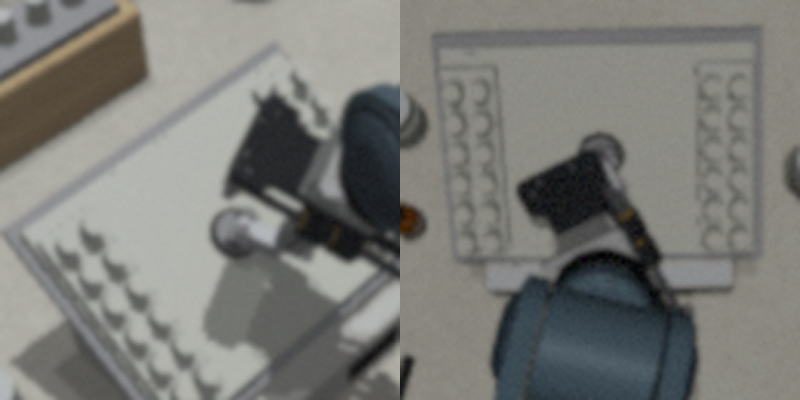

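```bash
python3 -m inch '0 0 0 0 .3 0 -1;0 0 0 0 .2 0 -1'
python3 ft.py
python3 -m inch '0 0 0 0 .2 0 -1;0 0 0 0 0 0 -1'
python3 ft.py
```

```text
clock: 18.27
tcp_pos: [396.4, 54.6, 323.8]
tool_rot: [-1.308, 0.495, -2.606]
contact_force: [-8.6, -4.9, 7.4]
width: 0.006
Mz [-0.065 -0.005 -0.017]
seat frame F [-2.731 -4.492 10.181] [0.486 0.146 0.545] M [-0.885  0.898 -0.029] sd [0.058 0.153 0.026]
t 18.3667 w 0.11729421876444296 phi -2.6945474981091535 tcp [-29.578 -18.439 227.33 ] q [-0.169 -0.41   2.348  0.162  0.663  2.403]
clock: 18.58
tcp_pos: [397.3, 54.6, 321.8]
tool_rot: [-1.309, 0.494, -2.606]
contact_force: [-7.5, -4.6, 7.6]
width: 0.002
Mz [-0.006  0.025 -0.011]
seat frame F [-2.594 -4.369 10.071] [0.158 0.075 0.353] M [-0.795  0.915  0.003] sd [0.012 0.008 0.016]
t 18.6833 w 0.6053127885029385 phi -2.694574137016283 tcp [-29.695 -18.427 225.387] q [-0.169 -0.404  2.347  0.163  0.658  2.403]
```

```bash
python3 -m inch '0 0 0 -.05 .2 0 -1;0 0 0 0 0 0 -1'
python3 ft.py
python3 -m inch '0 0 0 0 .2 0 -1;0 0 0 0 0 0 -1'
python3 ft.py
```

```text
clock: 18.9
tcp_pos: [398.6, 54.8, 320.0]
tool_rot: [-1.309, 0.493, -2.606]
contact_force: [-8.7, -5.2, 6.8]
width: 0.009
Mz [-0.018 -0.038 -0.025]
seat frame F [-3.88  -5.567  9.845] [0.064 0.391 0.447] M [-1.037  1.154 -0.027] sd [0.022 0.01  0.008]
t 19.0 w 0.16631178318178913 phi -2.6942871144332994 tcp [-29.624 -18.252 223.186] q [-0.168 -0.396  2.346  0.162  0.653  2.403]
clock: 19.22
tcp_pos: [399.5, 54.8, 318.2]
tool_rot: [-1.309, 0.492, -2.606]
contact_force: [-11.7, -6.0, 9.5]
width: 0.004
Mz [-0.054 -0.043 -0.098]
seat frame F [-5.237 -5.578 13.144] [0.455 0.264 0.89 ] M [-1.117  1.386 -0.065] sd [0.006 0.029 0.024]
t 19.3167 w 0.5648509039601473 phi -2.694150433007479 tcp [-29.723 -18.306 221.212] q [-0.167 -0.389  2.345  0.162  0.648  2.403]
```

```bash
python3 -m inch '0 0 0 -.05 .2 0 -1;0 0 0 0 0 0 -1'
python3 ft.py
python3 look.py l11
```

```text
clock: 19.53
tcp_pos: [400.7, 54.9, 316.8]
tool_rot: [-1.31, 0.489, -2.606]
contact_force: [-21.4, -9.7, 16.2]
width: 0.006
Mz [-0.072  0.046 -0.039]
seat frame F [-10.005  -8.944  24.408] [0.278 0.217 0.549] M [-1.767  2.432 -0.022] sd [0.054 0.021 0.049]
t 19.6333 w 0.605827491747687 phi -2.6927439105735695 tcp [-29.492 -18.245 219.468] q [-0.166 -0.382  2.342  0.16   0.646  2.403]
```

View pics/l11.png

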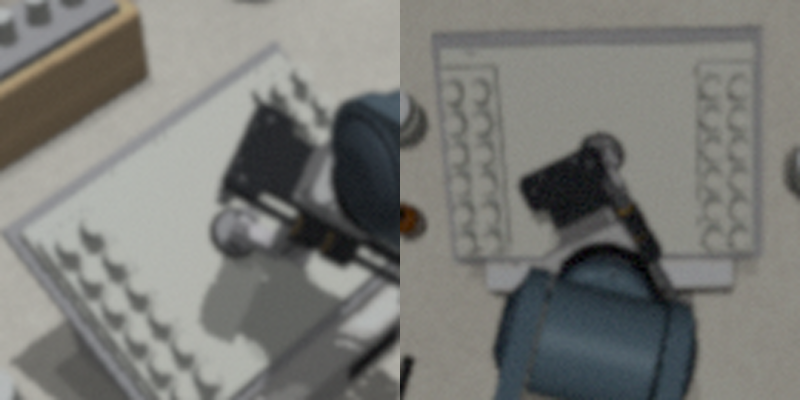

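```bash
python3 -m inch '0 0 0 0 -.5 0 -1;0 0 0 0 -1.5 0 -1;0 0 0 0 -2.5 0 -1;0 0 0 -1 -3 0 -1;0 0 0 -1 -3 0 -1'
python3 -m inch '0 0 0 0 -3 0 -1;0 0 0 0 0 -3 -1;0 0 0 0 0 -3 -1;0 0 0 0 0 0 -1'
python3 ft.py; python3 look.py l12
```

```text
clock: 20.2
tcp_pos: [360.0, 63.2, 415.3]
tool_rot: [-1.312, 0.493, -2.609]
contact_force: [1.5, -0.2, -0.4]
width: 0.003
clock: 20.53
tcp_pos: [320.2, 119.1, 426.2]
tool_rot: [-1.311, 0.495, -2.602]
contact_force: [0.3, 0.4, -0.3]
width: 0.009
Mz [-0.039 -0.015 -0.001]
seat frame F [ 0.21  -0.117 -0.339] [0.174 0.37  0.135] M [ 0.045  0.342 -0.018] sd [0.012 0.005 0.015]
t 20.6333 w 0.5001842167573202 phi -2.693302224073978 tcp [-37.037  45.706 353.809] q [ 0.012 -0.749  2.353  0.008  0.982  2.681]
```

View pics/l12.png

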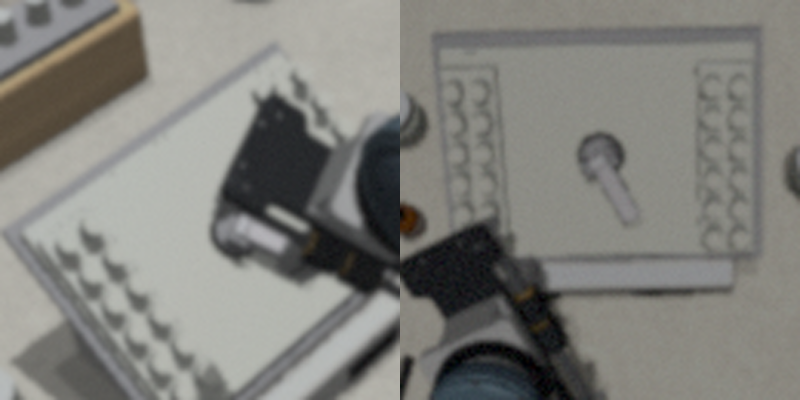

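```bash
python3 -m inch '0 -.1 0 0 -1 -1 -1;0 -.1 0 0 -1 -1 -1;0 -.1 0 0 -1 -1 -1;0 -.1 0 0 -1 -1 -1;0 -.1 0 0 -1 -1 -1'
python3 -m inch '0 0 0 0 0 -3 -1;0 0 0 0 0 -3 -1;0 0 0 0 0 -3 -1;0 0 0 0 0 0 -1'
python3 ft.py; python3 ov.py 541.5 76.2 146.5 .022 -2.69 0 1.5 2.png
python3 -c "
import cv2,numpy as np
cv2.imwrite('pics/ov3.png',cv2.resize(np.hstack([cv2.imread('pics/so_2.png'),cv2.imread('pics/to_2.png')]),(800,400)))"
```

```text
clock: 21.2
tcp_pos: [269.8, 154.3, 455.1]
tool_rot: [-1.101, 0.313, -2.097]
contact_force: [0.4, 0.3, 1.1]
width: 0.003
clock: 21.53
tcp_pos: [204.3, 207.5, 413.5]
tool_rot: [-1.106, 0.312, -2.094]
contact_force: [0.6, -0.4, -0.6]
width: 0.003
Mz [-0.015 -0.008  0.003]
seat frame F [ 0.379 -0.461 -0.593] [0.378 0.08  0.713] M [ 0.021  0.359 -0.007] sd [0.037 0.033 0.008]
t 21.6333 w 0.375994459455628 phi -2.1944231146163773 tcp [-138.644  137.331  404.45 ] q [ 0.454 -0.919  2.45  -0.25   1.108  2.681]
```

View pics/ov3.png

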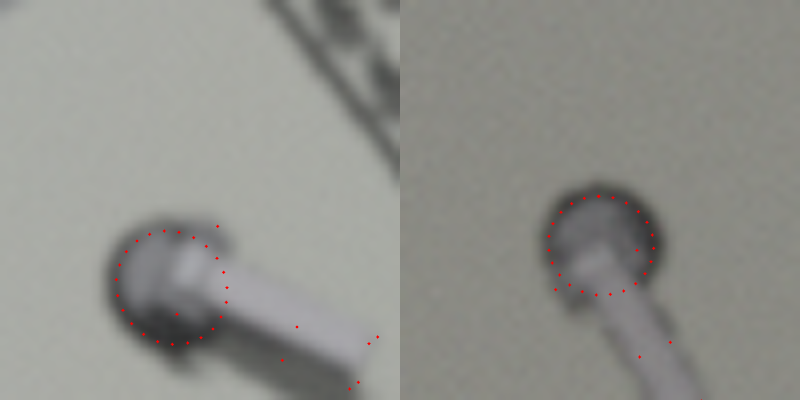

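Run:
```python
from h import *
from ov import model
f=cam("side");g=cam("top")
out=[]
for lev in (1.5,1.3):
    A,C=model(np.array([541.5,76.2,146.5]),.022,-2.69,0,lev); P=C[2:6]
    crop(f,"a.png",230,200,50,50,8,proj(f,P));crop(g,"b.png",235,180,50,50,8,proj(g,P))
    out.append(np.hstack([cv2.imread("pics/a.png"),cv2.imread("pics/b.png")]))
cv2.imwrite("pics/cmp.png",cv2.resize(np.vstack(out),(600,600)))
crop(f,"fs.png",130,90,230,310,2);crop(g,"ft.png",100,80,340,260,2)
```

```text
(no output)
```

View pics/cmp.png

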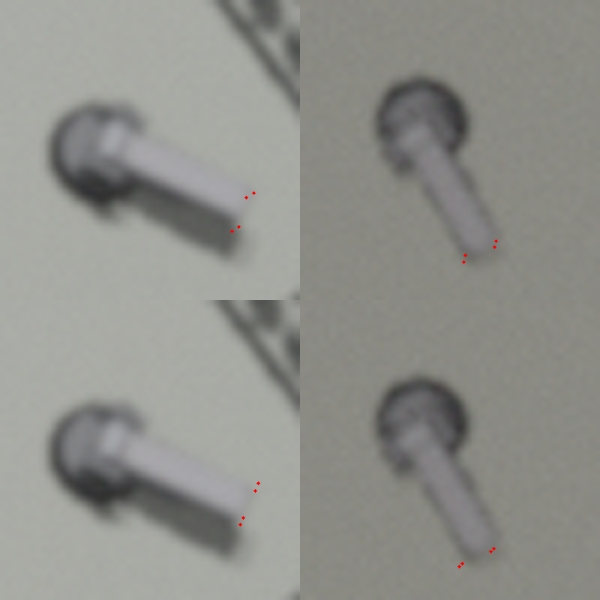

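View pics/ft.png

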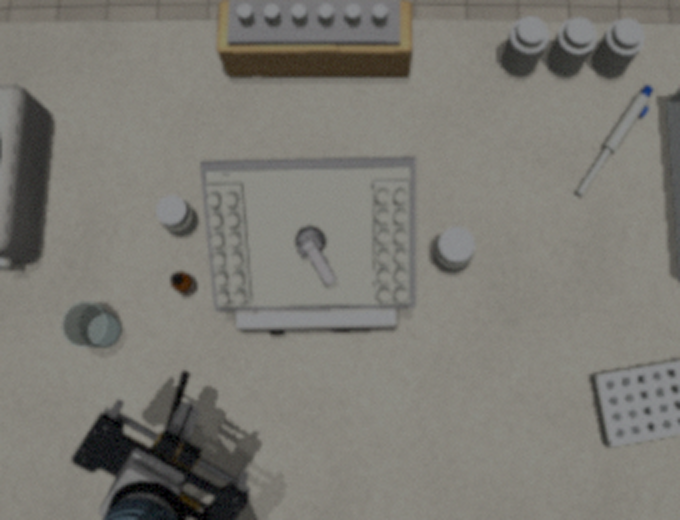

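```bash
python3 -c "
from bench import env
s=env.observe();print(s['clock'],s['contact_force'],s['dq']);print(env.finish_job())"
```

```text
21.8833 [ 0.18432183 -0.11932777 -0.12982257] [ 0.00826988 -0.001949    0.00312582 -0.00134024  0.00112656  0.00358309]
the job is handed in; nothing more can be done
None
```

The bolt is screwed in snug, the lever is folded fully down on the tongue side, and the job was handed in at about 22 s. No verdict was reported.

**Screwing in:** I gripped the standing lever blade and turned the bolt clockwise about 2.65 rad. The torque jumped after about 2.3 rad, which I took as first contact. I stopped at a reading of about 0.35 Nm, or about 0.40 Nm after the sensor's no-load offset. That puts tightness at about 0.25 to 0.37 rad, against the 0.6 rad crush limit.

**Folding:** I let go and pushed the blade over with the closed fingers. I pressed until the force jumped from about 13 to 24 N with little further travel, which I took as the stop. I then backed well away.

**Last checks:**
- **Lever:** both pictures show it lying flat over the tongue, close to where it should be at 1.5 rad. They cannot separate 1.5 from about 1.3 rad, so "fully folded" rests mainly on feeling the stop.
- **Bystanders:** the last pictures show the jars, dropper bottle, rack and beaker apparently in place. I judged this by eye and did not measure it. The marker is partly behind the gripper in the top view, but the arm never went near the bench there.
- **Robot:** the contact force was about zero, so the arm was touching nothing.

**Disagreements:** my camera estimate of the seat was off. The fingers ended about 5 mm lower at the lever stop than predicted, and while turning, the tool had to be shifted about 3 mm sideways to follow the bolt axis. I corrected for this by feel.

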